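# Clear the sawing vise down the scrap chute and clamp the next bar

## Robot

A 6-joint arm with a two-finger parallel gripper is mounted at the origin on a cart in front of the work surface, level with it; the furniture and walls round the work are solid. World frame = base frame: x ahead of the robot, y to its left, z up, the work surface at z = 0. Lengths are in mm, angles in rad, forces in N, time in s.
With the tool pointing down it reaches from about 275 to 750 mm from the base axis. Payload 10.2 kg.
Tool frame: the origin (TCP) lies between the finger pads; the fingertips stand 17 mm ahead of it and the grasp point (between the pads) lies 2 mm behind it; z points along the fingers, y is the line along which they close (so a half turn about z gives the same grasp; the last joint's range is limited). The gripper opens to 85 mm and grips with 20 to 120 N. Pads are 22 mm wide; open, the fingers measure 114 mm over their backs; the gripper's body (76 mm by 85 mm) begins 54 mm behind the grasp point. The pads swing forward as they close: fully open they stand 13 mm farther back than shut.
Start: joints at [0.977, 0.313, 1.498, -0, 1.331, -0.223], TCP at [190.253, 489.321, 248.294] pointing down, gripper open.
Joint ranges: [-2.94, 2.94], [-0.97, 2.17], [0.19, 2.56], [-1.23, 4.37], [0.02, 3.11], [-2.88, 2.88]. Speed limits (rad/s): [2.39, 2.39, 3.01, 3.14, 3.14, 3.14].

## Interface

Orientations are given as a unit quaternion [w, x, y, z].
In Python, from rig import * gives the robot as it stands.
- The arm moves only by the tool step_arm, never from a script. Its argument "commands" is text: rows parted by semicolons, each of 7 numbers parted by spaces: the opening, from 0 (shut) to 1 (fully open), then the shift along the tool's x, y, z in cm, then the turn, a rotation vector about the tool's x, y, z in rad. In form: hand x y z rx ry rz; .... A call has 1 to 20 rows; each row is the pose to reach, as a shift and turn from the pose commanded when the call began, along the tool's axes at that moment; what a row does not reach only later rows make up. A row lasts 1/12 s, in which the tool goes at most 41.7 mm and 7.16 degrees, less where a joint would pass 70% of its speed; a pose out of reach is approached as far as the arm can. A call with a gripper value outside its range is refused whole. The fingers move at their own pace and stop on an object; "newtons" is the grip in N (left out, the last holds). Time passes only in rows, so rows that repeat a pose let the fingers close. It gives the time, the measured TCP pose, the force, the opening and the grip force at its end, in the units of the state.
- sense(): the state, without advancing time (a new reading comes with each control period).
- capture(name): name is "side" or "top" or "wrist"; returns the picture (480x640x3 uint8, red, green, blue); there is no depth.
- camera_model(name): a dict with "mtx" (3x3 intrinsics, pixels), "eye" and "rotation" of the camera in the world. Camera axes: x right, y down, z forward; pixel columns grow to the right and rows downward; lengths in mm; the calibration is good to about 2 mm. A picture is of the moment at which its call begins: read the wrist's pose just before it. camera_model takes no time and is no camera call; for the wrist camera it gives the pose at the moment of the call.
- finish_job(): hands the job in; it is judged then, once.
Trained networks look in the newest picture that a camera, given by its name, has taken for a name from the list of things; names that differ only in an ending like _2 or _b are one class to them, and where a whole thing is asked for, a point or a joint stands for the part that bears it (a point fixed in the world has none). Each returns a list of dicts, best first, with "score" (0 to 1); they miss things now and then, are a little off and sometimes report something else, mostly with a low value. They report only what shows in the picture. A call takes as long as a camera call.
- search_frame(camera, label): "rect" ([centre column, centre row, width, height] in pixels, round what is visible of it).
- trace(camera, label): "mask" (480x640 bool, what is visible of it) and "rect" ([centre column, centre row, width, height] in pixels, round what is visible of it).
- spot_point(camera, label): "xy" ([column, row] in pixels: a listed point, or the origin of a listed thing).
The state is a dict: "time_s": time; "joints": joint angles; "dq": joint speeds; "tau": joint torques, N m; "eef_pos": TCP position; "ee_rot": TCP orientation; "force": force on the tool from outside, world axes, zero at the start; "wrist_torque": the same for the moment, N m; "grip_width": opening from 0.0 (shut) to 1.0 (fully open); "grip_force": force on a finger pad.
Only numpy, scipy, OpenCV 4.12 (cv2) and the standard library are available. Lean on these libraries where they do the work, as an engineer would, in place of code of your own. Each camera call takes 0.05 s, during which the arm holds its last target. There are 200 camera calls.

## Task

Make the sawing vise ready for the next cut: crank the vise open and push the stub left in it and every offcut lying on the ledge over the ledge's open edge, sliding them and not lifting them, so that they all drop down the chute into the tote. Then lay the new long bar on the bed of the vise with its left end up against the end stop, and crank the jaw tight onto it. Leave the tools lying about where they are.

Things in the scene. Friction and masses are not known exactly. Their poses are not given: they have to be found in the camera images.
- saw_vise: fixed grey vise with a steel bed, a sheet-metal ledge to its right and a chute at the ledge's right end. Origin on the bench under the middle of the clamped bar; x points across the bar to the back (away from the robot), y along the bar to the left, z up. Numbers below marked V are in this frame, mm. Bed and ledge are level, top at z=100; the bed spans x -102 to 48, y -50 to 100
- bed (a point): V (0,0,100): point on the bed under the middle of a clamped bar. The fixed back jaw's face is at V x=15. Both jaws span V y -50 to 50 and stand 15 mm above the bed, so that a 30 mm profile stands 15 mm proud of them
- stop_face (a point): V (0,75,115): face of the end stop, a fixed steel plate left of the jaws, facing right; it rises 24 mm above the bed and spans V x -16 to 44
- ledge_edge (a point): V (-28,-210,100): middle of the ledge's open right edge. The ledge spans V y -58 to -210, between a back fence (V x=16, in line with the fixed jaw) and a front lip (V x=-73), both 12 mm high. Beyond the edge a slick 45 degree chute between cheeks (18 mm high) leads into the tote
- jaw: steel face of the moving front jaw, 100 mm wide, 15 high; origin at the foot of the middle of the face, which looks to the back. Springs behind it (18 N a mm, 4.5 mm travel) carry it on a carriage (38 mm deep in all) that only the crank moves, along V x. The opening between the jaws is 15 mm minus its V x: at V x=-15 it just touches a 30 mm profile
- crank (a joint): crank on the vise's front, rad; 0: carriage set for 30.5 mm opening, arm straight up. Grows anticlockwise as the robot sees it (from up to the left, +y) and opens the jaw 8 mm a turn; clockwise closes. Range -2.9 (hard stop) to 15. Friction 0.09 N m: stays where left. Starts at -0.3 to 0.5, closed on the stub. With the bar in, -0.4 just touches it and -1.5 to -2.7 clamps it well
- crank_grip (a point): middle of the crank's black round handle, 21 mm thick, 58 mm long, lying along V x and standing out from the crank arm towards the robot; it goes round in a circle of 45 mm radius in the V y-z plane. The fingers can hold it closing along V y, tool straight down, all the way round: its sleeve turns freely on its pin
- crank_axis (a point): V (-170,0,80): fixed centre of the handle's circle, on the crank's axis
- tote: open grey plastic tote under the lower end of the chute, 130 (V x) x 150 mm, 50 mm high, walls 4 mm, fixed; origin under its centre; z up
- bar: the new bar: a sawn length of square 30 x 30 mm aluminium T-slot profile (a slot along each side), 220 mm long; origin at the centre of the piece, its x axis along the length. Lies loose on the bench in front of the ledge and tote; its two ends are alike. 0.17 to 0.27 kg
- stub: the stub left in the vise: a sawn length of square 30 x 30 mm aluminium T-slot profile (a slot along each side), 75 mm long; origin at the centre of the piece, its x axis along the length. Between the jaws, which are closed on it, at the start. About 80 g
- offcut_1: a sawn length of square 30 x 30 mm aluminium T-slot profile (a slot along each side), 60 mm long; origin at the centre of the piece, its x axis along the length. Lies on the ledge, or is absent
- offcut_2: a sawn length of square 30 x 30 mm aluminium T-slot profile (a slot along each side), 60 mm long; origin at the centre of the piece, its x axis along the length. Lies on the ledge, or is absent
- offcut_3: a sawn length of square 30 x 30 mm aluminium T-slot profile (a slot along each side), 60 mm long; origin at the centre of the piece, its x axis along the length. Lies on the ledge, or is absent
- offcut_4: a sawn length of square 30 x 30 mm aluminium T-slot profile (a slot along each side), 60 mm long; origin at the centre of the piece, its x axis along the length. Lies on the ledge, or is absent
- spanner: bystander: open-ended spanner lying flat on the bench behind the tote, 25 x 157 x 8 mm; origin at the centre of its underside
- screwdriver: bystander: orange screwdriver on the bench left of the vise, 26 x 215 x 25 mm; origin at the centre of its underside
- hex_key_3: bystander: hex key, 49 x 115 x 8 mm, on the bench in front of the vise, below the crank; origin at the centre of its underside

How it is judged (in metres and radians):
On the way:
1. the stub and all offcuts lie in the tote (x of offcut_1 in the frame of tote between -0.065 and 0.065 m and y of offcut_1 in the frame of tote between -0.078 and 0.078 m and z of offcut_1 in the frame of tote between 0 and 0.085 m and x of offcut_2 in the frame of tote between -0.065 and 0.065 m and y of offcut_2 in the frame of tote between -0.078 and 0.078 m and z of offcut_2 in the frame of tote between 0 and 0.085 m and x of offcut_3 in the frame of tote between -0.065 and 0.065 m and y of offcut_3 in the frame of tote between -0.078 and 0.078 m and z of offcut_3 in the frame of tote between 0 and 0.085 m and x of offcut_4 in the frame of tote between -0.065 and 0.065 m and y of offcut_4 in the frame of tote between -0.078 and 0.078 m and z of offcut_4 in the frame of tote between 0 and 0.085 m and x of stub in the frame of tote between -0.065 and 0.065 m and y of stub in the frame of tote between -0.078 and 0.078 m and z of stub in the frame of tote between 0 and 0.085 m), for 0.3 s.
At the end, for the whole second after the job is handed in: Stub and offcuts all lie in the tote (centre inside its walls, under 85 mm high). The bar lies at rest on the bed, along the jaws (0.03 rad), within 4 mm of the fixed jaw and with its left end within 3 mm of the end stop; the moving jaw presses on it with over 10 N (all of step 1 and y of bar in the frame of saw_vise between -0.038 and -0.032 m and x of bar in the frame of saw_vise between -0.004 and 0.004 m and z of bar in the frame of saw_vise between 0.11 and 0.119 m and angle between the x axis of bar and the y axis of saw_vise, either way round below 0.03 rad and contact force between jaw and bar above 10 N and linear speed of bar below 0.01 m/s); the robot touches nothing.
It fails at once if an offcut or the stub is lifted (its centre more than 45 mm above where it lay on the ledge) (height (world z) of any of offcut_1, offcut_2, offcut_3, offcut_4, stub above 0.16 m).
It fails at once if the spanner, the screwdriver or the hex key is moved more than 30 mm (distance of any of spanner, screwdriver, hex_key_3 from where it was at the start of the episode above 0.03 m).
Of offcut_1, offcut_2, offcut_3, offcut_4 only 2 to 4 are there at a start; the rules pass over those that are not, and their reading is None.
At some moment in a run one of bar may be knocked a few centimetres aside while the robot is not near it.
Once in a run the grip may slacken for a moment while it holds something.
It also fails if it takes over 210 s, if anything falls off the work surface, if the arm or the gripper's body presses on something with over 40 N, if the wrist force passes 120 N, or if a joint passes its speed limit or range.

## Working session

There is one attempt and no reset: what is moved stays moved. The work goes in short steps, Python scripts to look and compute and a tool call to move; the robot and the scene stay as the last step left them, time stands still between calls to the robot, and variables do not carry over. Pictures are saved under pics/ and viewed, at most 14 in all, crops included, and the job is handed in when it is done.

Besides the shell and the picture viewer there is one more tool, called after "Call:" as name(argument=value, ...) on one line, values as JSON. step_arm: Moves the arm, as the interface text tells. Its arguments: {"type":"object","properties":{"commands":{"type":"string"},"newtons":{"type":"number"}},"required":["commands"]}

```bash
mkdir -p pics; ls; cat > h.py <<'E'
from rig import *
import numpy as np, cv2
from scipy.spatial.transform import Rotation as R
def ray(cam,px):
    m=camera_model(cam); K=np.array(m["mtx"]); Rm=np.array(m["rotation"]); 
    d=Rm@np.linalg.inv(K)@np.array([px[0],px[1],1.0]); return np.array(m["eye"]),d
def onz(cam,px,z):
    e,d=ray(cam,px); return e+d*(z-e[2])/d[2]
def proj(cam,P):
    m=camera_model(cam); p=np.array(m["rotation"]).T@(np.array(P,float)-np.array(m["eye"])); p=np.array(m["mtx"])@p; return p[:2]/p[2]
def save(cam,name):
    im=capture(cam); cv2.imwrite("pics/"+name,cv2.cvtColor(np.ascontiguousarray(im),cv2.COLOR_RGB2BGR)); return im
E
python3 - <<'E'
from h import *
np.set_printoptions(precision=1,suppress=True)
print(sense())
for c in("top","side"):
    m=camera_model(c);print(c,np.array(m["eye"]),np.array(m["rotation"])[:,2],m["mtx"])
    save(c,c+"0.png")
    for l in ["bed","stop_face","ledge_edge","crank_grip","crank_axis","saw_vise","tote","jaw","bar","stub","offcut_1","spanner","screwdriver","hex_key_3"]:
        r=spot_point(c,l)
        print(c,l,[(np.array(q["xy"]),round(q["score"],2)) for q in r[:6]])
E
```

```text
pics
{'time_s': 0.0, 'joints': array([ 1. ,  0.3,  1.5,  0. ,  1.3, -0.2]), 'dq': array([-0.,  0., -0., -0., -0.,  0.]), 'tau': array([ -0. , -41.2, -26. ,  -0. ,   0. ,   0. ]), 'eef_pos': array([190.1, 489.1, 247.7]), 'ee_rot': array([-0. ,  0.2,  1. , -0. ]), 'force': array([ 0.4, -1.2, -0.8]), 'wrist_torque': array([ 0. , -0. ,  0.1]), 'grip_force': 0.0, 'grip_width': 0.9999001678954079}Traceback (most recent call last):
  File "<stdin>", line 5, in <module>
IndexError: too many indices for array: array is 1-dimensional, but 2 were indexed
```

```bash
sed -i 's/^def ray/def rm(m):\n    q=np.array(m["rotation"],float); return R.from_quat(q[[1,2,3,0]]).as_matrix() if q.size==4 else q\ndef ray/; s/Rm=np.array(m\["rotation"\])/Rm=rm(m)/; s/np.array(m\["rotation"\]).T/rm(m).T/' h.py
python3 - <<'E'
from h import *
np.set_printoptions(precision=1,suppress=True)
print(camera_model("top")["rotation"])
for c in("top","side"):
    m=camera_model(c);print(c,np.array(m["eye"]),rm(m)[:,2],np.array(m["mtx"]).tolist())
    save(c,c+"0.png")
    for l in ["bed","stop_face","ledge_edge","crank_grip","crank_axis","saw_vise","tote","jaw","bar","stub","offcut_1","spanner","screwdriver","hex_key_3"]:
        r=spot_point(c,l)
        print(c,l,[(np.array(q["xy"]),round(q["score"],2)) for q in r[:6]])
E
```

```text
[-0.   0.7 -0.7  0. ]
top [484.  -52.7 945.9] [ 0.1 -0.  -1. ] [[448.7793483988332, 0.0, 326.68289512090314], [0.0, 448.7793483988332, 237.76426938585394], [0.0, 0.0, 1.0]]
top bed [(array([286.1, 215.7]), 0.61), (array([409.9, 314.6]), 0.43)]
top stop_face [(array([246. , 212.7]), 0.8), (array([275.1, 303.9]), 0.65), (array([412.6, 316.2]), 0.25)]
top ledge_edge [(array([400.1, 230.8]), 0.81)]
top crank_grip [(array([279.4, 302.6]), 0.78), (array([410. , 315.9]), 0.45)]
top crank_axis []
top saw_vise [(array([292.9, 218.8]), 0.72)]
top tote [(array([446.5, 235.6]), 0.9)]
top jaw [(array([286.7, 218.5]), 0.58)]
top bar []
top stub [(array([289.4, 212.6]), 0.9)]
top offcut_1 [(array([351.4, 217.1]), 0.94), (array([351.1, 242.6]), 0.66), (array([389.1, 218.1]), 0.65), (array([287.6, 215.2]), 0.41)]
top spanner [(array([451.8, 170. ]), 0.95), (array([413. , 315.3]), 0.32)]
top screwdriver [(array([207. , 288.5]), 0.68), (array([445.1, 233.5]), 0.34)]
top hex_key_3 [(array([289.2, 208.8]), 0.25), (array([352.4, 216.6]), 0.18)]
side [ 206.4 -990.2  482.8] [ 0.3  0.9 -0.4] [[454.1827897775
[... 234 characters left out ...]
360.2, 257.6]), 0.89)]
side crank_grip [(array([266.3, 226.3]), 0.66), (array([327.2, 227.9]), 0.19)]
side crank_axis [(array([287.4, 324.1]), 0.28)]
side saw_vise [(array([335.3, 265.7]), 0.83)]
side tote [(array([385.5, 328.4]), 0.9), (array([328.3, 227.8]), 0.31)]
side jaw [(array([330.1, 226.5]), 0.6), (array([363. , 249.5]), 0.35)]
side bar [(array([290.7, 323.7]), 0.82), (array([267.5, 247.9]), 0.63)]
side stub [(array([335.7, 221.9]), 0.54)]
side offcut_1 [(array([351.7, 240.2]), 0.81), (array([330.6, 240.6]), 0.73), (array([361.5, 247.4]), 0.56)]
side spanner [(array([456.1, 323.8]), 0.7)]
side screwdriver [(array([263.9, 247.7]), 0.92)]
side hex_key_3 [(array([257.6, 281.3]), 0.72)]
```

View pics/top0.png

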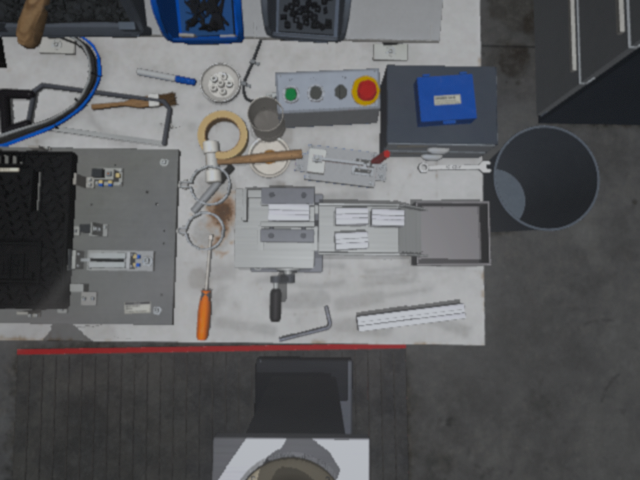

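View pics/side0.png

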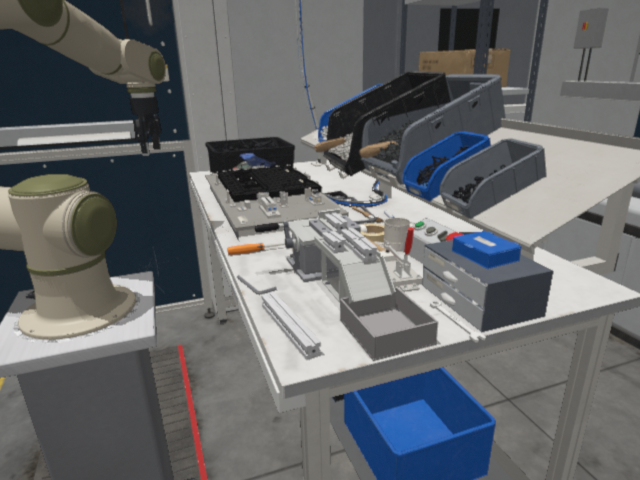

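```bash
python3 - <<'E'
from h import *
np.set_printoptions(precision=1,suppress=True)
im=cv2.imread("pics/top0.png")[180:345,228:494]
cv2.imwrite("pics/crop1.png",cv2.resize(im,None,fx=3,fy=3,interpolation=cv2.INTER_CUBIC))
for n,px,z in [("stop",(246,212.7),115),("ledge",(400.1,230.8),100),("tote",(446.5,235.6),0),("stub",(289.4,212.6),115),("grip",(275,304),120),("bar",(411,315),15),("bed",(286.1,215.7),100)]:
    print(n,onz("top",px,z))
m=camera_model("wrist");print(m["eye"],rm(m))
E
```

```text
stop [594.5  86.1 115. ]
ledge [ 566.  -203.9  100. ]
tote [ 566.8 -320.6    0. ]
stub [595.8   5.5 115. ]
grip [427.   28.2 120. ]
bar [ 400.5 -241.5   15. ]
bed [591.8  12.7 100. ]
[116.7 517.9 374. ] [[ 0.4  0.9  0.3]
 [ 0.9 -0.3 -0.1]
 [ 0.   0.3 -1. ]]
```

View pics/crop1.png

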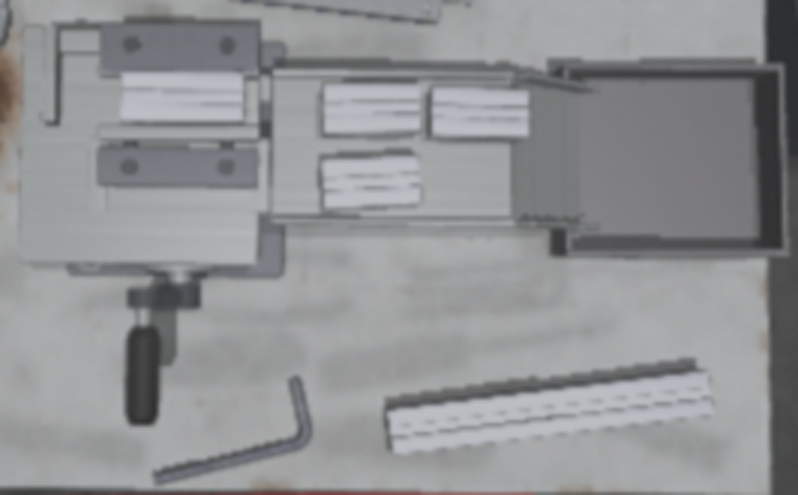

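```bash
python3 - <<'E'
from h import *
from scipy.optimize import least_squares
np.set_printoptions(precision=2,suppress=True)
F=[((15,50,115),(101,73)),((15,-50,115),(260,75)),((-102,100,100),(21,262)),((-102,-50,100),(259,265)),((48,100,100),(24,25)),((-16,75,124),(60,124)),((-73,-210,112),(512,223))]
P=np.array([f[0] for f in F],float); Q=np.array([(228+(a+.5)/3-.5,180+(b+.5)/3-.5) for _,(a,b) in F])
W=np.array([onz("top",q,p[2])[:2] for p,q in zip(P,Q)])
def f(t):
    c,s=np.cos(t[2]),np.sin(t[2]); return (P[:,:2]@np.array([[c,s],[-s,c]])+t[:2]-W)
r=least_squares(lambda t:f(t).ravel(),[590,12,0],loss="soft_l1",f_scale=2)
print(r.x); print(f(r.x))
t=r.x
def full(a,b): return (228+(a+.5)/3-.5,180+(b+.5)/3-.5)
def V(p): 
    c,s=np.cos(t[2]),np.sin(t[2]); d=np.array(p[:2])-t[:2]; return np.array([c*d[0]+s*d[1],-s*d[0]+c*d[1]])
for n,px,z in [("stub L",(121,97),130),("stub R",(243,98),130),("o1L",(323,111),130),("o1R",(421,110),130),("o2L",(433,112),130),("o2R",(528,112),130),("o3L",(321,181),130),("o3R",(421,178),130),("jawL front",(97,145),115),("gripend",(142,424),110),("gripstart",(142,325),110),("tote c",(668,160),50),
 ("barL",(389,430),30),("barR",(712,393),30),("barLtopback",(385,410),30),("barLtopfr",(392,455),30)]:
    w=onz("top",full(*px),z);print(n,w[:2],V(w))
E
```

```text
[595.4    8.51  -0.  ]
[[-0.79  0.44]
 [-1.02 -0.77]
 [-0.14  1.42]
 [-0.18  0.17]
 [-0.05 -1.  ]
 [ 1.48  2.34]
 [ 0.91 -2.99]]
stub L [594.33  43.55] [-1.08 35.04]
stub R [594.78 -30.78] [ -0.6  -39.29]
o1L [587.48 -79.7 ] [ -7.87 -88.21]
o1R [ 588.95 -139.6 ] [  -6.38 -148.11]
o2L [ 587.82 -146.95] [  -7.5  -155.47]
o2R [ 588.64 -205.16] [  -6.65 -213.67]
o3L [544.63 -78.94] [-50.73 -87.48]
o3R [ 547.27 -139.81] [ -48.06 -148.34]
jawL front [566.23  59.47] [-29.19  50.94]
gripend [395.34  28.52] [-200.07   19.92]
gripstart [455.65  29.81] [-139.75   21.23]
tote c [ 567.81 -314.24] [ -27.44 -322.77]
barL [ 384.63 -129.75] [-210.7  -138.36]
barR [ 411.7  -348.48] [-183.53 -357.08]
barLtopback [ 397.92 -126.96] [-197.41 -135.57]
barLtopfr [ 368.05 -131.89] [-227.28 -140.5 ]
```

```bash
cat >> h.py <<'E'
def qm(q): q=np.array(q); return R.from_quat(q[[1,2,3,0]])
def yawR(a): # tool down, tool y axis at world angle a
    y=np.array([np.cos(a),np.sin(a),0]); z=np.array([0,0,-1.]); return R.from_matrix(np.c_[np.cross(y,z),y,z])
def goto(p,a):
    s=sense(); r=qm(s["ee_rot"]); d=r.inv().apply(np.array(p)-s["eef_pos"])/10; w=(r.inv()*yawR(a)).as_rotvec()
    print("shift cm",d.round(2),"turn",w.round(3),"| pos",s["eef_pos"].round(1),"j",s["joints"].round(2))
E
python3 -c "
from h import *
goto((416,28,200),np.pi/2); goto((416,28,200),0)"
```

```text
shift cm [-37.76 -34.82   4.83] turn [-0.    -0.    -0.371] | pos [190.2 489.3 248.3] j [ 0.98  0.31  1.5  -0.    1.33 -0.22]
shift cm [-37.76 -34.82   4.83] turn [-0.   0.   1.2] | pos [190.2 489.3 248.3] j [ 0.98  0.31  1.5  -0.    1.33 -0.22]
```

Call:
step_arm(commands="0.6 -10 -9 0.5 0 0 -0.1; 0.6 -20 -18 1 0 0 -0.2; 0.6 -37.76 -34.82 2 0 0 -0.371; 0.6 -37.76 -34.82 3 0 0 -0.371; 0.6 -37.76 -34.82 4.8 0 0 -0.371; 0.6 -37.76 -34.82 4.8 0 0 -0.371; 0.6 -37.76 -34.82 4.8 0 0 -0.371; 0.6 -37.76 -34.82 4.8 0 0 -0.371; 0.6 -37.76 -34.82 4.8 0 0 -0.371; 0.6 -37.76 -34.82 4.8 0 0 -0.371; 0.6 -37.76 -34.82 4.8 0 0 -0.371; 0.6 -37.76 -34.82 4.8 0 0 -0.371; 0.6 -37.76 -34.82 4.8 0 0 -0.371; 0.6 -37.76 -34.82 4.8 0 0 -0.371; 0.6 -37.76 -34.82 4.8 0 0 -0.371; 0.6 -37.76 -34.82 4.8 0 0 -0.371")

```text
time_s: 2.83
eef_pos: [415.7, 28.4, 200.3]
ee_rot: [-0.0, -0.0, 1.0, 0.0]
force: [-0.3, -0.2, -0.1]
grip_width: 0.598
grip_force: 0.0
```

```bash
python3 - <<'E'
from h import *
save("wrist","w1.png")
for r in spot_point("wrist","crank_grip")[:2]: print(r, onz("wrist",r["xy"],120))
print(proj("wrist",(425,28,120)))
goto((416,28,118),np.pi/2)
E
```

```text
{'xy': [319.2, 270.4], 'score': 0.95} [429.10240868  28.06120236 120.        ]
[319.09843088 264.71826855]
shift cm [-0.03 -0.09  8.25] turn [0.    0.    0.002] | pos [415.7  28.9 200.5] j [-0.21  0.12  1.87  0.    1.15 -1.79]
```

View pics/w1.png

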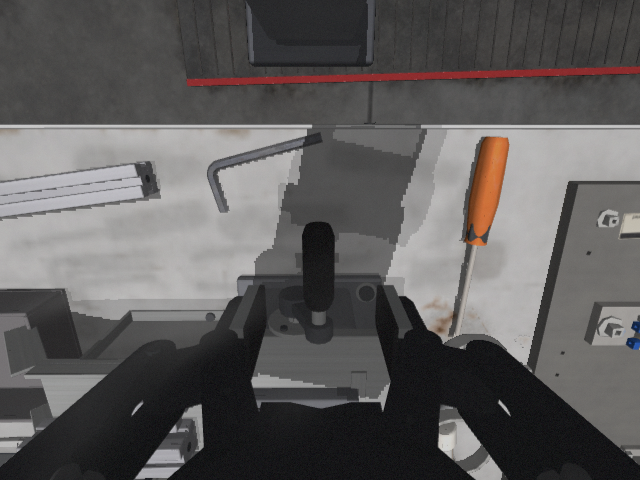

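Call:
step_arm(commands="0.6 0 -0.1 3 0 0 0; 0.6 0 -0.1 6 0 0 0; 0.6 0 -0.1 8.3 0 0 0; 0.6 0 -0.1 8.3 0 0 0; 0.6 0 -0.1 8.3 0 0 0; 0.1 0 -0.1 8.3 0 0 0; 0.1 0 -0.1 8.3 0 0 0; 0.1 0 -0.1 8.3 0 0 0; 0.1 0 -0.1 8.3 0 0 0; 0.1 0 -0.1 8.3 0 0 0; 0.1 0 -0.1 8.3 0 0 0; 0.1 0 -0.1 8.3 0 0 0", newtons=40)

```text
time_s: 3.93
eef_pos: [416.5, 27.0, 118.3]
ee_rot: [0.001, -0.0, 1.0, -0.0]
force: [-0.7, 1.5, 7.4]
grip_width: 0.231
grip_force: 39.2
```

```bash
cat > crank.py <<'E'
import sys; from h import *
# print rows relative to current pose for going from current angle a0 to a1 in n rows (orientation A: x=-X,y=+Y,z=-Z)
a0,a1,n=float(sys.argv[1]),float(sys.argv[2]),int(sys.argv[3])
s=sense(); print(s["eef_pos"].round(1),s["force"].round(1),s["grip_width"].__round__(3),"est angle",round(float(np.arctan2(s["eef_pos"][1]-8.5,s["eef_pos"][2]+2-80)),3))
for a in np.linspace(a0,a1,n+1)[1:]:
    print("%.1f 0 %.2f %.2f 0 0 0;"%(0.1,4.5*(np.sin(a)-np.sin(a0)),-4.5*(np.cos(a)-np.cos(a0))),end=" ")
print()
E
python3 crank.py 0.45 6.733 18
```

```text
[416.5  27.  118.3] [-0.7  1.5  7.4] 0.231 est angle 0.43
0.1 0 1.27 0.91 0 0 0; 0.1 0 2.15 2.21 0 0 0; 0.1 0 2.53 3.72 0 0 0; 0.1 0 2.37 5.28 0 0 0; 0.1 0 1.69 6.68 0 0 0; 0.1 0 0.57 7.77 0 0 0; 0.1 0 -0.85 8.41 0 0 0; 0.1 0 -2.41 8.53 0 0 0; 0.1 0 -3.91 8.10 0 0 0; 0.1 0 -5.18 7.19 0 0 0; 0.1 0 -6.06 5.90 0 0 0; 0.1 0 -6.45 4.38 0 0 0; 0.1 0 -6.29 2.83 0 0 0; 0.1 0 -5.61 1.42 0 0 0; 0.1 0 -4.49 0.33 0 0 0; 0.1 0 -3.06 -0.31 0 0 0; 0.1 0 -1.50 -0.43 0 0 0; 0.1 0 -0.00 -0.00 0 0 0;
```

Call:
step_arm(commands="0.1 0 1.27 0.91 0 0 0; 0.1 0 2.15 2.21 0 0 0; 0.1 0 2.53 3.72 0 0 0; 0.1 0 2.37 5.28 0 0 0; 0.1 0 1.69 6.68 0 0 0; 0.1 0 0.57 7.77 0 0 0; 0.1 0 -0.85 8.41 0 0 0")

```text
time_s: 4.52
eef_pos: [417.2, 18.0, 33.4]
ee_rot: [0.001, -0.001, 1.0, -0.0]
force: [4.0, 0.2, 13.6]
grip_width: 0.233
grip_force: 40.6
```

```bash
python3 crank.py 2.894 6.733 11
```

```text
[417.2  18.   33.4] [ 4.   0.2 13.6] 0.233 est angle 2.931
0.1 0 -1.56 0.11 0 0 0; 0.1 0 -3.06 -0.31 0 0 0; 0.1 0 -4.33 -1.23 0 0 0; 0.1 0 -5.21 -2.52 0 0 0; 0.1 0 -5.59 -4.03 0 0 0; 0.1 0 -5.43 -5.59 0 0 0; 0.1 0 -4.75 -6.99 0 0 0; 0.1 0 -3.63 -8.08 0 0 0; 0.1 0 -2.21 -8.72 0 0 0; 0.1 0 -0.65 -8.84 0 0 0; 0.1 0 0.85 -8.42 0 0 0;
```

Call:
step_arm(commands="0.1 0 -1.56 0.11 0 0 0; 0.1 0 -3.06 -0.31 0 0 0; 0.1 0 -4.33 -1.23 0 0 0; 0.1 0 -5.21 -2.52 0 0 0; 0.1 0 -5.59 -4.03 0 0 0; 0.1 0 -5.43 -5.59 0 0 0; 0.1 0 -4.75 -6.99 0 0 0; 0.1 0 -3.63 -8.08 0 0 0; 0.1 0 -2.21 -8.72 0 0 0; 0.1 0 -0.65 -8.84 0 0 0; 0.1 0 0.85 -8.42 0 0 0")

```text
time_s: 5.43
eef_pos: [416.6, 27.2, 118.8]
ee_rot: [0.001, -0.0, 1.0, -0.001]
force: [5.8, -3.8, -2.6]
grip_width: 0.233
grip_force: 40.5
```

```bash
python3 crank.py 6.733 12.57 17
```

```text
[416.6  27.2 118.8] [ 5.8 -3.8 -2.6] 0.233 est angle 0.431
0.1 0 1.25 0.90 0 0 0; 0.1 0 2.13 2.16 0 0 0; 0.1 0 2.52 3.64 0 0 0; 0.1 0 2.40 5.18 0 0 0; 0.1 0 1.77 6.58 0 0 0; 0.1 0 0.70 7.68 0 0 0; 0.1 0 -0.68 8.37 0 0 0; 0.1 0 -2.20 8.55 0 0 0; 0.1 0 -3.70 8.20 0 0 0; 0.1 0 -5.00 7.37 0 0 0; 0.1 0 -5.94 6.15 0 0 0; 0.1 0 -6.41 4.69 0 0 0; 0.1 0 -6.37 3.15 0 0 0; 0.1 0 -5.81 1.72 0 0 0; 0.1 0 -4.80 0.56 0 0 0; 0.1 0 -3.46 -0.19 0 0 0; 0.1 0 -1.94 -0.45 0 0 0;
```

Call:
step_arm(commands="0.1 0 1.25 0.90 0 0 0; 0.1 0 2.13 2.16 0 0 0; 0.1 0 2.52 3.64 0 0 0; 0.1 0 2.40 5.18 0 0 0; 0.1 0 1.77 6.58 0 0 0; 0.1 0 0.70 7.68 0 0 0; 0.1 0 -0.68 8.37 0 0 0; 0.1 0 -2.20 8.55 0 0 0; 0.1 0 -3.70 8.20 0 0 0; 0.1 0 -5.00 7.37 0 0 0; 0.1 0 -5.94 6.15 0 0 0; 0.1 0 -6.41 4.69 0 0 0; 0.1 0 -6.37 3.15 0 0 0; 0.1 0 -5.81 1.72 0 0 0; 0.1 0 -4.80 0.56 0 0 0; 0.1 0 -3.46 -0.19 0 0 0; 0.1 0 -1.94 -0.45 0 0 0; 0.1 0 -1.94 -0.45 0 0 0; 0.1 0 -1.94 -0.45 0 0 0")

```text
time_s: 7.02
eef_pos: [416.5, 7.9, 122.6]
ee_rot: [0.001, -0.001, 1.0, -0.0]
force: [0.7, 1.5, 6.5]
grip_width: 0.232
grip_force: 41.5
```

Call:
step_arm(commands="0.6 0 0 0 0 0 0; 0.6 0 0 0 0 0 0; 0.6 0 0 0 0 0 0; 0.6 0 0 0 0 0 0; 0.6 0 0 -4 0 0 0; 0.6 0 0 -7 0 0 0; 0.6 0 0 -8 0 0 0; 0 0 0 -8 0 0 0; 0 0 0 -8 0 0 0; 0 0 0 -8 0 0 0")

```text
time_s: 7.85
eef_pos: [415.4, 7.6, 200.7]
ee_rot: [-0.001, 0.0, 1.0, 0.0]
force: [-0.3, 0.2, -0.1]
grip_width: 0.18
grip_force: 0.0
```

```bash
python3 - <<'E'
from h import *
# V->world: +595.4,+8.5 ; pusher between stub and o1
for n,v in [("above gap",(-7,-68,170)),("stub left",(0,55,170))]: goto((595.4+v[0],8.5+v[1],v[2]),0)
E
```

```text
shift cm [-17.3   -6.71   3.02] turn [-1.000e-03 -2.000e-03  1.571e+00] | pos [415.4   7.6 200.7] j [-0.27  0.12  1.87 -0.    1.15 -1.84]
shift cm [-18.     5.59   3.03] turn [-1.000e-03 -2.000e-03  1.571e+00] | pos [415.4   7.6 200.7] j [-0.27  0.12  1.87 -0.    1.15 -1.84]
```

Call:
step_arm(commands="0 -4 -1.5 0 0 0 0.12; 0 -8 -3 0 0 0 0.24; 0 -12 -5 0 0 0 0.36; 0 -16 -6 0 0 0 0.48; 0 -17.3 -6.7 0 0 0 0.6; 0 -17.3 -6.7 0 0 0 0.72; 0 -17.3 -6.7 0 0 0 0.84; 0 -17.3 -6.7 0 0 0 0.96; 0 -17.3 -6.7 0 0 0 1.08; 0 -17.3 -6.7 1 0 0 1.2; 0 -17.3 -6.7 2 0 0 1.32; 0 -17.3 -6.7 3 0 0 1.44; 0 -17.3 -6.7 3 0 0 1.571; 0 -17.3 -6.7 3 0 0 1.571; 0 -17.3 -6.7 3 0 0 1.571")

```text
time_s: 9.1
eef_pos: [588.7, -59.4, 170.7]
ee_rot: [-0.001, 0.706, 0.708, -0.0]
force: [0.2, -0.1, 0.5]
grip_width: -0.0
grip_force: 0.0
```

```bash
python3 - <<'E'
from h import *
save("wrist","w2.png")
for l,z in [("offcut_1",115),("stub",115),("jaw",100)]:
  for r in spot_point("wrist",l): p=onz("wrist",r["xy"],z); print(l,round(r["score"],2),(p[:2]-[595.4,8.5]).round(1))
goto((595.4-7,8.5-68,126),0)
E
```

```text
offcut_1 0.75 [ -51.5 -119. ]
jaw 0.84 [-29.    1.1]
shift cm [-0.01 -0.06  4.58] turn [-0.    -0.     0.002] | pos [589.  -59.4 171.8] j [-0.3   0.52  1.39 -0.    1.23 -0.3 ]
```

View pics/w2.png

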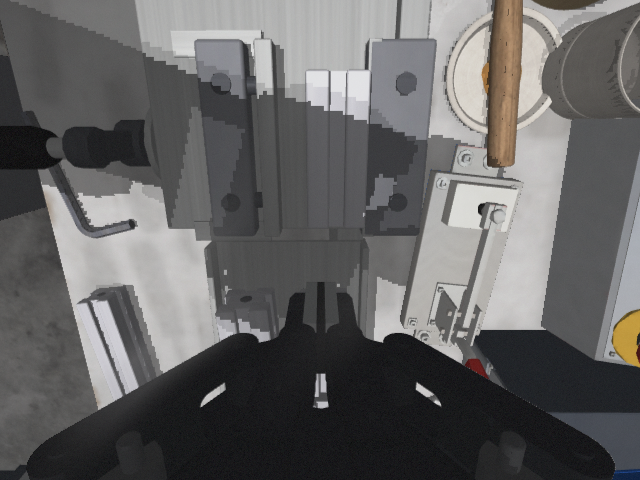

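Call:
step_arm(commands="0 0 0 2.5 0 0 0; 0 0 0 4.5 0 0 0; 0 0 0 4.5 0 0 0; 0 -1 0 4.5 0 0 0; 0 -2 0 4.5 0 0 0; 0 -3 0 4.5 0 0 0; 0 -4 0 4.5 0 0 0; 0 -5 0 4.5 0 0 0; 0 -6 0 4.5 0 0 0; 0 -7 0 4.5 0 0 0; 0 -8 0 4.5 0 0 0; 0 -9 0 4.5 0 0 0; 0 -10 0 4.5 0 0 0; 0 -11 0 4.5 0 0 0; 0 -12 0 4.5 0 0 0; 0 -13 0 4.5 0 0 0; 0 -14 0 4.5 0 0 0; 0 -14.5 0 4.5 0 0 0; 0 -14.5 0 4.5 0 0 0")

```text
time_s: 10.88
eef_pos: [588.9, -205.7, 126.8]
ee_rot: [0.0, 0.708, 0.707, -0.0]
force: [-0.4, 1.0, -0.4]
grip_width: 0.001
grip_force: 0.0
```

```bash
python3 - <<'E'
from h import *
goto((595.4-49.5,8.5-68,126),0)
save("side","s1.png")
for r in spot_point("side","offcut_1"): print(round(r["score"],2),np.round(r["xy"]))
im=cv2.imread("pics/s1.png")[200:360,220:450]; cv2.imwrite("pics/s1c.png",cv2.resize(im,None,fx=3,fy=3))
E
```

```text
shift cm [14.61 -4.32  0.08] turn [-0.     0.    -0.001] | pos [ 588.9 -205.7  126.8] j [-0.52  0.64  1.33 -0.    1.18 -0.52]
0.95 [333. 243.]
0.8 [403. 330.]
0.68 [390. 310.]
```

View pics/s1c.png

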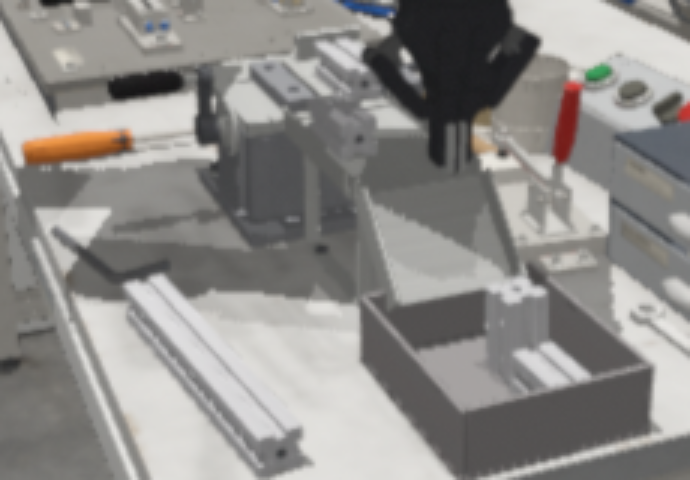

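Call:
step_arm(commands="0 0 0 -2.5 0 0 0; 0 2 0 -5 0 0 0; 0 6 -2 -5 0 0 0; 0 10 -4.3 -5 0 0 0; 0 14 -4.3 -5 0 0 0; 0 14.6 -4.3 -5 0 0 0; 0 14.6 -4.3 -5 0 0 0; 0 14.6 -4.3 -2 0 0 0; 0 14.6 -4.3 0 0 0 0; 0 14.6 -4.3 0 0 0 0; 0 13 -4.3 0 0 0 0; 0 12 -4.3 0 0 0 0; 0 11 -4.3 0 0 0 0; 0 10 -4.3 0 0 0 0; 0 9 -4.3 0 0 0 0; 0 8 -4.3 0 0 0 0; 0 7 -4.3 0 0 0 0; 0 6 -4.3 0 0 0 0; 0 5 -4.3 0 0 0 0; 0 4 -4.3 0 0 0 0")

```text
time_s: 12.65
eef_pos: [546.0, -165.4, 126.9]
ee_rot: [-0.0, 0.707, 0.707, 0.0]
force: [0.8, 0.9, 0.6]
grip_width: -0.002
grip_force: 0.3
```

Call:
step_arm(commands="0 -1 0 0 0 0 0; 0 -2 0 0 0 0 0; 0 -3 0 0 0 0 0; 0 -4 0 0 0 0 0; 0 -4.5 0 0 0 0 0; 0 -4.5 0 0 0 0 0; 0 -4.5 0 -2.5 0 0 0; 0 -4.5 0 -5 0 0 0; 0 -4.5 0 -5 0 0 0; 0 -4.5 0 -5 0 0 0")

```text
time_s: 13.48
eef_pos: [546.5, -209.3, 178.0]
ee_rot: [0.001, 0.707, 0.707, 0.0]
force: [-0.2, 0.5, -0.4]
grip_width: -0.003
grip_force: 0.0
```

```bash
python3 - <<'E'
from h import *
goto((595.4-0.5,8.5+53,136),0)
save("side","s2.png"); 
for l in("offcut_1","stub"):
  for r in spot_point("side",l): print(l,round(r["score"],2),np.round(r["xy"]))
save("top","t2.png")
for l,z in(("offcut_1",20),("stub",115),("bar",15)):
  for r in spot_point("top",l): print(l,round(r["score"],2),np.round(r["xy"]),(onz("top",r["xy"],z)[:2]-[595.4,8.5]).round(1))
im=cv2.imread("pics/s2.png")[200:360,220:450]; cv2.imwrite("pics/s2c.png",cv2.resize(im,None,fx=3,fy=3))
E
```

```text
shift cm [27.08  4.84  4.18] turn [0.002 0.001 0.   ] | pos [ 546.5 -209.3  178. ] j [-0.57  0.5   1.41  0.    1.23 -0.57]
offcut_1 0.86 [392. 311.]
offcut_1 0.66 [400. 332.]
offcut_1 0.57 [379. 334.]
stub 0.76 [334. 226.]
stub 0.83 [288. 213.] [-0.2 -1.3]
```

View pics/s2c.png

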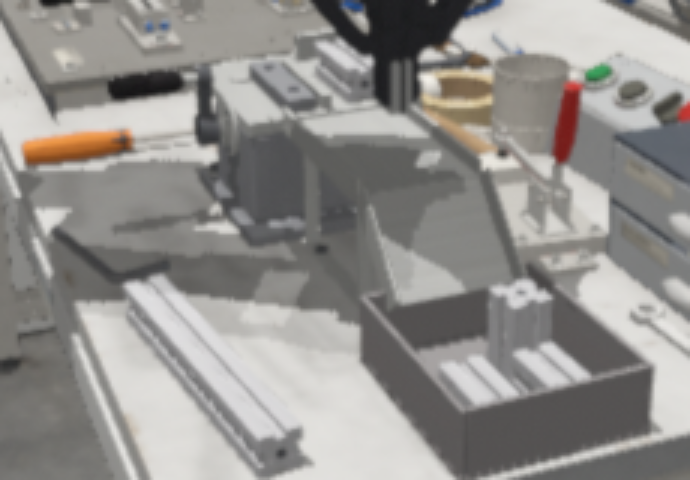

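Call:
step_arm(commands="0 4 0.8 0 0 0 0; 0 8 1.6 0 0 0 0; 0 12 2.5 0 0 0 0; 0 16 3.4 0 0 0 0; 0 20 4.2 0 0 0 0; 0 24 4.8 0 0 0 0; 0 27.1 4.8 0 0 0 0; 0 27.1 4.8 0 0 0 0; 0 27.1 4.8 0 0 0 0; 0 27.1 4.8 2.5 0 0 0; 0 27.1 4.8 4.2 0 0 0; 0 27.1 4.8 4.2 0 0 0; 0 26 4.8 4.2 0 0 0; 0 25 4.8 4.2 0 0 0; 0 24 4.8 4.2 0 0 0")

```text
time_s: 15.08
eef_pos: [594.6, 28.8, 136.2]
ee_rot: [0.001, 0.707, 0.707, 0.001]
force: [0.1, 0.0, -0.3]
grip_width: 0.001
grip_force: 0.2
```

Call:
step_arm(commands="0 -1.2 0 0 0 0 0; 0 -2.4 0 0 0 0 0; 0 -3.6 0 0 0 0 0; 0 -4.8 0 0 0 0 0; 0 -6 0 0 0 0 0; 0 -7.2 0 0 0 0 0; 0 -8.4 0 0 0 0 0; 0 -9.6 0 0 0 0 0; 0 -10.8 0 0 0 0 0; 0 -12 0 0 0 0 0; 0 -13.2 0 0 0 0 0; 0 -14.4 0 0 0 0 0; 0 -15.6 0 0 0 0 0; 0 -16.8 0 0 0 0 0; 0 -18 0 0 0 0 0; 0 -19.2 0 0 0 0 0; 0 -20.4 0 0 0 0 0; 0 -21.6 0 0 0 0 0; 0 -22.8 0 0 0 0 0; 0 -24 0 0 0 0 0")

```text
time_s: 16.75
eef_pos: [594.0, -210.7, 134.8]
ee_rot: [0.0, 0.707, 0.707, -0.0]
force: [0.0, 0.3, 0.2]
grip_width: 0.0
grip_force: 0.0
```

Call:
step_arm(commands="0 0 0 0 0 0 0; 0 0 0 0 0 0 0; 0 0 0 -2.5 0 0 0; 0 0 -4 -5 0 0 0; 0 0 -8 -8 0 0 0; 0 0 -12 -8 0 0 0; 0 0 -14 -8 0 0 0; 0 0 -14 -8 0 0 0; 0 0 -14 -8 0 0 0")

```text
time_s: 17.5
eef_pos: [453.5, -209.0, 215.6]
ee_rot: [0.001, 0.707, 0.707, 0.0]
force: [0.3, 0.9, -1.0]
grip_width: 0.002
grip_force: 0.0
```

```bash
python3 - <<'E'
from h import *
print(sense()["eef_pos"])
save("side","s3.png"); im=cv2.imread("pics/s3.png")[200:360,220:450]; cv2.imwrite("pics/s3c.png",cv2.resize(im,None,fx=3,fy=3))
save("top","t3.png")
for l in("tote","bar","offcut_1","stub"):
  for r in search_frame("top",l): print(l,round(r["score"],2),np.round(r["rect"]))
  for r in trace("top",l)[:1]:
    if l=="bar": c=cv2.minAreaRect(np.argwhere(r["mask"])[:,::-1].astype(np.float32)); print(c, r["mask"].sum())
im=cv2.imread("pics/t3.png")[180:345,338:498]; cv2.imwrite("pics/t3c.png",cv2.resize(im,None,fx=3.5,fy=3.5))
E
```

```text
[ 453.54653383 -209.01160148  215.64297755]
tote 0.55 [453. 232.  79.  64.]
((286.15283203125, 295.4849548339844), (14.421157836914062, 51.16904830932617), 2.4895529747009277) 626
offcut_1 0.89 [467. 248.  28.  13.]
offcut_1 0.81 [448. 220.  23.  21.]
offcut_1 0.74 [469. 224.  33.  16.]
stub 0.62 [426. 219.  32.  19.]
stub 0.15 [447. 220.  26.  18.]
```

View pics/s3c.png

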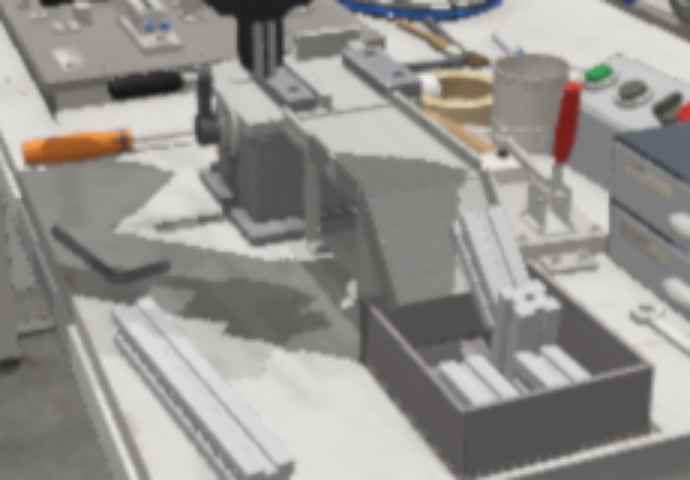

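View pics/t3c.png

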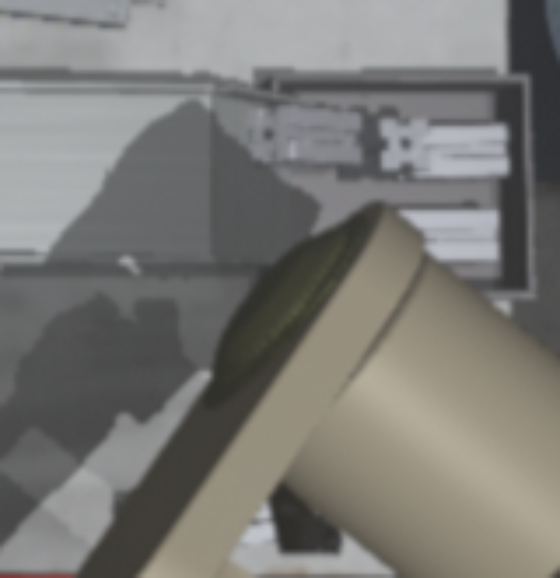

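```bash
python3 -c "
from h import *
goto((550,-350,230),0)"
```

```text
shift cm [-14.07   9.57  -1.53] turn [-0. -0.  0.] | pos [ 454.3 -209.3  214.7] j [-0.67  0.29  1.62 -0.    1.23 -0.67]
```

Call:
step_arm(commands="0 -3 2 0 0 0 0; 0 -6 4 -1 0 0 0; 0 -9 6 -1.5 0 0 0; 0 -12 8 -1.5 0 0 0; 0 -14 9.5 -1.5 0 0 0; 0 -14 9.5 -1.5 0 0 0; 0 -14 9.5 -1.5 0 0 0")

```text
time_s: 18.58
eef_pos: [549.1, -349.9, 228.7]
ee_rot: [-0.001, 0.707, 0.707, -0.0]
force: [0.2, 0.8, 0.6]
grip_width: 0.004
grip_force: 0.0
```

```bash
python3 - <<'E'
from h import *
save("wrist","w3.png"); print(sense()["eef_pos"].round(1))
for l,z in [("offcut_1",20),("offcut_1",64),("stub",70),("tote",0)]:
  for r in spot_point("wrist",l): p=onz("wrist",r["xy"],z); print(l,round(r["score"],2),np.round(r["xy"]),(p[:2]-[595.4,8.5]).round(1))
E
```

```text
[ 548.9 -349.1  229.3]
offcut_1 0.63 [370. 170.] [   1.3 -321.1]
offcut_1 0.6 [315. 206.] [ -53.2 -356.8]
offcut_1 0.58 [364. 216.] [  -2.4 -367.4]
offcut_1 0.63 [370. 170.] [  -4.9 -315.5]
offcut_1 0.6 [315. 206.] [ -52.3 -346.5]
offcut_1 0.58 [364. 216.] [  -8.1 -355.7]
stub 0.95 [376. 114.] [  -2.7 -270.5]
tote 0.79 [341. 173.] [ -25.3 -326.7]
```

View pics/w3.png

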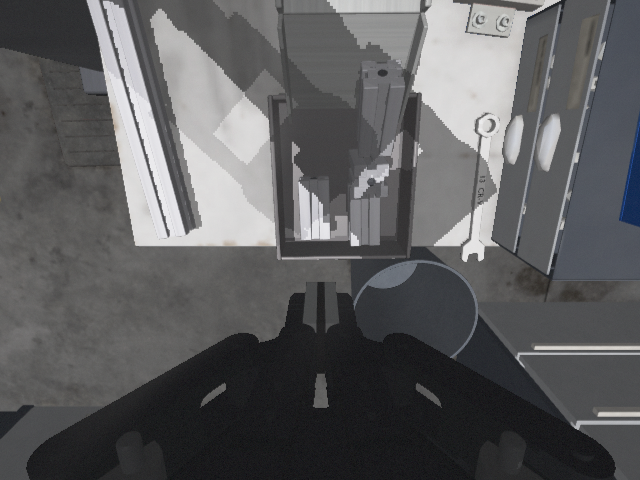

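Call:
step_arm(commands="0 2 4 0 0 0 0; 0 3.8 7.8 2 0 0 0; 0 3.8 7.8 5 0 0 0; 0 3.8 7.8 8 0 0 0; 0 3.8 7.8 8 0 0 0; 0 3.8 7.8 11 0 0 0; 0 3.8 7.8 14 0 0 0; 0 3.8 7.8 15.7 0 0 0; 0 3.8 7.8 15.7 0 0 0; 0 3.8 7.8 15.7 0 0 0")

```text
time_s: 19.67
eef_pos: [627.2, -311.8, 74.8]
ee_rot: [0.001, 0.707, 0.707, 0.0]
force: [-0.5, -0.3, 0.5]
grip_width: 0.004
grip_force: 0.0
```

Call:
step_arm(commands="0 0 -0.6 0 0 0 0; 0 0 -1.2 0 0 0 0; 0 0 -1.8 0 0 0 0; 0 0 -2.4 0 0 0 0; 0 0 -3 0 0 0 0; 0 0 -3.6 0 0 0 0; 0 0 -4.2 0 0 0 0; 0 0 -4.8 0 0 0 0; 0 0 -5 0 0 0 0; 0 0 -5 0 0 0 0; 0 0 -5 -3 0 0 0; 0 0 -5 -7 0 0 0; 0 -3 -7 -11 0 0 0; 0 -3.8 -7.8 -15 0 0 0; 0 -3.8 -7.8 -15.7 0 0 0; 0 -3.8 -7.8 -15.7 0 0 0")

```text
time_s: 21.0
eef_pos: [549.3, -351.4, 235.1]
ee_rot: [0.004, 0.708, 0.707, -0.0]
force: [-0.5, 0.3, -0.0]
grip_width: -0.001
grip_force: 0.0
```

```bash
python3 - <<'E'
from h import *
save("wrist","w4.png"); print(sense()["eef_pos"].round(1))
for l,z in [("offcut_1",20),("stub",30),("bar",15)]:
  for r in spot_point("wrist",l): p=onz("wrist",r["xy"],z); print(l,round(r["score"],2),np.round(r["xy"]),(p[:2]-[595.4,8.5]).round(1))
E
```

```text
[ 549.2 -350.3  231.9]
offcut_1 0.92 [307. 205.] [ -60.3 -357.1]
offcut_1 0.91 [364. 211.] [  -2.5 -363.2]
offcut_1 0.58 [336. 169.] [ -31.3 -320.4]
stub 0.96 [364. 109.] [  -7.8 -264.4]
bar 0.64 [147. 122.] [-213.6 -275.6]
```

View pics/w4.png

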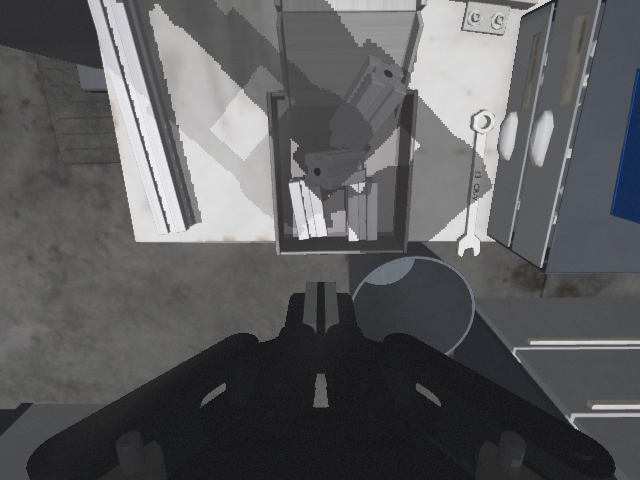

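```bash
python3 - <<'E'
from h import *
cams=["wrist","side","top"]; obs={}
for c in cams:
    save(c,f"x_{c}.png")
    for l in("stub","bar"):
        for r in spot_point(c,l)[:2]: print(c,l,round(r["score"],2),np.round(r["xy"],1)); obs.setdefault((l,c),ray(c,r["xy"]))
def tri(rs):
    A=np.zeros((3,3));b=np.zeros(3)
    for e,d in rs:
        d=d/np.linalg.norm(d);M=np.eye(3)-np.outer(d,d);A+=M;b+=M@e
    return np.linalg.solve(A,b)
for pr in (("wrist","side"),("top","side"),("wrist","side","top")):
    rs=[obs[("stub",c)] for c in pr if ("stub",c) in obs]
    if len(rs)>1: print(pr,(tri(rs)-[595.4,8.5,0]).round(1))
im=cv2.imread("pics/x_side.png")[240:360,320:450]; cv2.imwrite("pics/x_sc.png",cv2.resize(im,None,fx=4.5,fy=4.5))
E
```

```text
wrist stub 0.76 [367.2 112.6]
wrist bar 0.63 [146.1 124.1]
wrist bar 0.44 [307.5 212.6]
side stub 0.74 [381.7 287. ]
side stub 0.53 [377.4 338.7]
side bar 0.64 [284.7 332.7]
side bar 0.43 [377.1 289.2]
top stub 0.97 [426.5 221.4]
top bar 0.73 [427.  326.3]
top bar 0.62 [446.2 234.1]
('wrist', 'side') [  -6.9 -269.9   64.4]
('top', 'side') [  -5.8 -271.5   65. ]
('wrist', 'side', 'top') [  -6.9 -270.5   64.9]
```

View pics/x_sc.png

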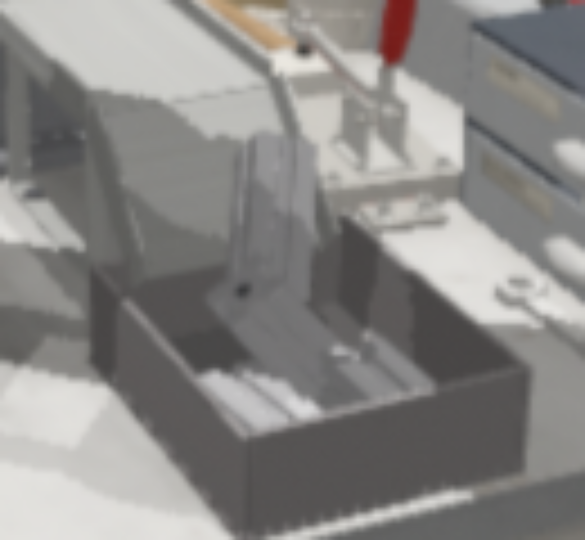

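```bash
python3 -c "
from h import *
print([(onz('top',(427,326.3),15)),onz('wrist',(146.1,124.1),15)])
goto((385,-330,240),0)"
```

```text
[array([ 377.81472068, -274.44380242,   15.        ]), array([ 380.92386338, -269.50266343,   15.        ])]
shift cm [  1.94 -16.41  -1.02] turn [-0. -0.  0.] | pos [ 549.1 -349.4  229.7] j [-0.75  0.61  1.1  -0.    1.43 -0.75]
```

Call:
step_arm(commands="0.6 0.5 -4 0 0 0 0; 0.6 1 -8 -1 0 0 0; 0.6 1.9 -12 -1 0 0 0; 0.6 1.9 -16.4 -1 0 0 0; 0.6 1.9 -16.4 -1 0 0 0; 0.6 1.9 -16.4 -1 0 0 0; 0.6 1.9 -16.4 -1 0 0 0; 0.6 1.9 -16.4 -1 0 0 0")

```text
time_s: 22.32
eef_pos: [386.0, -330.6, 240.0]
ee_rot: [0.0, 0.707, 0.707, 0.0]
force: [-0.2, 0.3, 0.7]
grip_width: 0.598
grip_force: 0.0
```

```bash
python3 - <<'E'
from h import *
s=sense(); im=save("wrist","w5.png"); print(s["eef_pos"].round(1))
for r in trace("wrist","bar")[:2]:
    pts=np.argwhere(r["mask"])[:,::-1].astype(np.float32); print(round(r["score"],2),r["rect"],len(pts))
    h=cv2.convexHull(pts)[:,0]
    W=np.array([onz("wrist",p,30)[:2] for p in h]).astype(np.float32); rr=cv2.minAreaRect(W); print(rr)
print([ (round(r["score"],2),onz("wrist",r["xy"],15)) for r in spot_point("wrist","bar")])
E
```

```text
[ 386.  -330.6  240. ]
0.66 [316.4, 132.9, 59.1, 235.8] 7239
((381.97412109375, -270.07830810546875), (30.289857864379883, 219.15274047851562), 7.690290927886963)
[(0.9, array([ 381.87153529, -271.33817871,   15.        ]))]
```

View pics/w5.png

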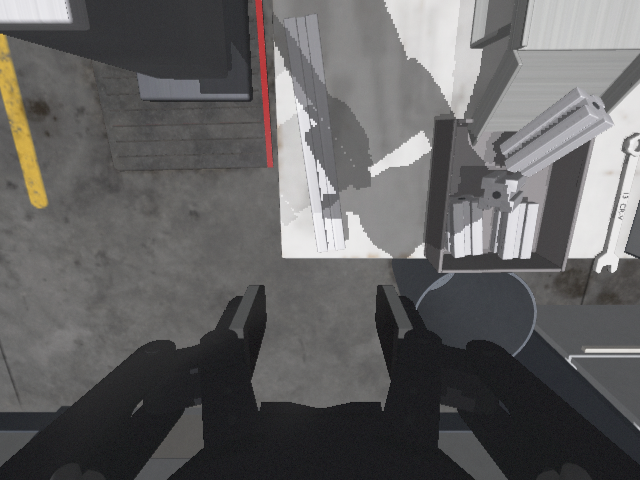

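```bash
python3 -c "
from h import *
goto((382,-270.2,34),0.134)"
```

```text
shift cm [ 6.01 -0.38 20.56] turn [-0.    -0.    -0.133] | pos [ 385.8 -330.4  239.6] j [-0.94  0.28  1.56  0.    1.3  -0.94]
```

Call:
step_arm(commands="0.6 3 -0.2 1 0 0 -0.07; 0.6 6 -0.4 2 0 0 -0.133; 0.6 6 -0.4 6 0 0 -0.133; 0.6 6 -0.4 10 0 0 -0.133; 0.6 6 -0.4 14 0 0 -0.133; 0.6 6 -0.4 17 0 0 -0.133; 0.6 6 -0.4 19 0 0 -0.133; 0.6 6 -0.4 20.6 0 0 -0.133; 0.6 6 -0.4 20.6 0 0 -0.133; 0.6 6 -0.4 20.6 0 0 -0.133; 0.1 6 -0.4 20.6 0 0 -0.133; 0.1 6 -0.4 20.6 0 0 -0.133; 0.1 6 -0.4 20.6 0 0 -0.133; 0.1 6 -0.4 20.6 0 0 -0.133; 0.1 6 -0.4 20.6 0 0 -0.133; 0.1 6 -0.4 20.6 0 0 -0.133", newtons=90)

```text
time_s: 23.8
eef_pos: [381.7, -271.0, 35.6]
ee_rot: [0.001, 0.658, 0.753, -0.0]
force: [-0.8, 1.6, 8.3]
grip_width: 0.326
grip_force: 89.7
```

```bash
python3 -c "
from h import *
print(sense()['force'],sense()['grip_width']*85)
goto((420,-120,175),0);goto((585,-32,175),0)"
```

```text
[-0.75637211  1.58139384  8.29093283] 27.72669301284973
shift cm [ 14.42   5.82 -13.97] turn [0.002 0.002 0.133] | pos [ 381.7 -271.    35.6] j [-0.87  0.49  1.89  0.    0.76 -1.  ]
shift cm [ 20.95  23.35 -13.96] turn [0.002 0.002 0.133] | pos [ 381.7 -271.    35.6] j [-0.87  0.49  1.89  0.    0.76 -1.  ]
```

Call:
step_arm(commands="0.1 0 0 -3 0 0 0; 0.1 0 0 -6 0 0 0; 0.1 0 0 -9 0 0 0; 0.1 0 0 -12 0 0 0; 0.1 0 0 -15 0 0 0; 0.1 2 2 -16 0 0 0.03; 0.1 5 5 -16 0 0 0.06; 0.1 8 8 -16 0 0 0.1; 0.1 11 11 -16 0 0 0.133; 0.1 14 15 -16 0 0 0.133; 0.1 17 19 -16 0 0 0.133; 0.1 20 23 -16 0 0 0.133; 0.1 21 24 -16 0 0 0.133; 0.1 21 24 -16 0 0 0.133; 0.1 21 24 -14 0 0 0.133; 0.1 21 24 -14 0 0 0.133; 0.1 21 24 -14 0 0 0.133")

```text
time_s: 25.22
eef_pos: [590.5, -30.4, 173.8]
ee_rot: [-0.001, 0.707, 0.707, -0.0]
force: [0.5, 0.3, -1.0]
grip_width: 0.318
grip_force: 90.2
```

```bash
python3 - <<'E'
from h import *
print(sense()['force'],sense()['grip_width']); goto((591.4,-32.5,137),0)
save("wrist","w6.png"); save("side","s6.png")
for r in trace("wrist","bar")[:1]:
    pts=np.argwhere(r["mask"])[:,::-1]; print(r["score"],r["rect"])
a=cv2.resize(cv2.imread("pics/w6.png"),(400,300)); b=cv2.resize(cv2.imread("pics/s6.png")[180:330,240:440],(400,300))
cv2.imwrite("pics/c6.png",np.hstack([a,b]))
E
```

```text
[ 0.47293862  0.32494001 -0.99198676] 0.317972129386156
shift cm [-0.22  0.09  3.68] turn [-0.002 -0.     0.   ] | pos [590.5 -30.4 173.8] j [-0.25  0.52  1.39 -0.    1.23 -0.25]
0.63 [321.1, 219.0, 86.6, 378.7]
```

View pics/c6.png

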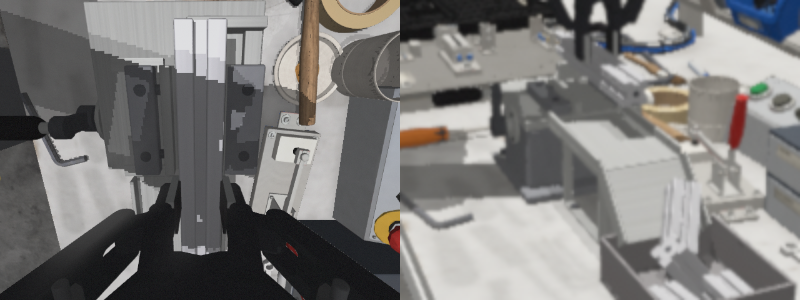

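```bash
python3 - <<'E'
from h import *
im=cv2.cvtColor(cv2.imread("pics/w6.png"),cv2.COLOR_BGR2GRAY)
col=im[10:60,300:340].mean(1); i=10+np.abs(np.diff(col)).argmax(); print(i,col.round()[:40:2])
print(onz("wrist",(320,i+1),168)[1]-8.5)
E
```

```text
24 [177. 177. 177. 177. 178. 178. 178. 173. 161. 186. 181. 212. 210. 203.
 204. 204. 204. 204. 204. 204.]
72.17975708353373
```

Call:
step_arm(commands="0.1 -0.2 0 1 0 0 0; 0.1 -0.2 0 2 0 0 0; 0.1 -0.2 0 3 0 0 0; 0.1 -0.2 0 3.5 0 0 0; 0.1 -0.2 0 3.6 0 0 0; 0.1 -0.2 0 3.6 0 0 0; 0.1 -0.2 0 3.6 0 0 0")

```text
time_s: 25.95
eef_pos: [591.3, -32.5, 138.1]
ee_rot: [0.0, 0.707, 0.707, 0.0]
force: [0.3, 0.2, -1.9]
grip_width: 0.322
grip_force: 90.3
```

Call:
step_arm(commands="0.1 0 0 0.1 0 0 0; 0.1 0 0 0.2 0 0 0; 0.1 0 0 0.25 0 0 0; 0.1 0 0 0.25 0 0 0; 0.1 0.1 0 0.25 0 0 0; 0.1 0.2 0 0.25 0 0 0; 0.1 0.3 0 0.25 0 0 0; 0.1 0.4 0 0.25 0 0 0; 0.1 0.5 0 0.25 0 0 0; 0.1 0.6 0 0.25 0 0 0; 0.1 0.7 0 0.25 0 0 0; 0.1 0.7 0 0.25 0 0 0", newtons=20)

```text
time_s: 26.95
eef_pos: [591.2, -26.3, 135.6]
ee_rot: [0.001, 0.707, 0.707, -0.001]
force: [-1.2, -6.1, 0.3]
grip_width: 0.319
grip_force: 90.6
```

Call:
step_arm(commands="0.1 0.1 0 0 0 0 0; 0.1 0.1 0 0 0 0 0")

```text
time_s: 27.12
eef_pos: [591.3, -26.2, 135.6]
ee_rot: [0.002, 0.707, 0.707, -0.001]
force: [0.5, -11.3, -0.2]
grip_width: 0.323
grip_force: 90.5
```

Call:
step_arm(commands="0.45 0 0 0 0 0 0; 0.45 0 0 0 0 0 0; 0.45 0 0 0 0 0 0; 0.5 0 0 0 0 0 0; 0.5 0 0 0 0 0 0; 0.5 0 0 -3 0 0 0; 0.5 0 0 -6 0 0 0; 0.5 0 0 -6 0 0 0; 0.5 0 0 -6 0 0 0")

```text
time_s: 27.87
eef_pos: [591.6, -24.4, 196.9]
ee_rot: [0.001, 0.707, 0.707, 0.001]
force: [0.9, 0.4, -0.6]
grip_width: 0.501
grip_force: 0.0
```

```bash
python3 - <<'E'
from h import *
save("wrist","w7.png")
for r in trace("wrist","bar")[:1]:
    pts=np.argwhere(r["mask"])[:,::-1].astype(np.float32); print(r["score"],r["rect"])
    h=cv2.convexHull(pts)[:,0]; W=np.array([onz("wrist",p,130)[:2]-[595.4,8.5] for p in h]).astype(np.float32); print(cv2.minAreaRect(W),W.min(0),W.max(0))
for l,z in (("crank_grip",125),("stop_face",115),("jaw",100)): print(l,[(round(r["score"],2),(onz("wrist",r["xy"],z)[:2]-[595.4,8.5]).round(1)) for r in spot_point("wrist",l)])
goto((416,8,200),np.pi/2)
E
```

```text
0.87 [319.9, 235.6, 59.1, 337.4]
((-5.958515167236328, -33.36088562011719), (216.15859985351562, 30.52291488647461), 89.92015075683594) [ -21.278849 -141.4245  ] [ 9.283853 74.735535]
crank_grip [(0.79, array([-169.6,   -2.6]))]
stop_face [(0.62, array([ 1., 76.]))]
jaw [(0.85, array([-31.9,   1.7])), (0.2, array([-189.3,   -7.2]))]
shift cm [  3.23 -17.47  -0.53] turn [-1.000e-03 -2.000e-03 -1.571e+00] | pos [590.7 -24.3 194.3] j [-0.24  0.5   1.36 -0.    1.28 -0.24]
```

View pics/w7.png

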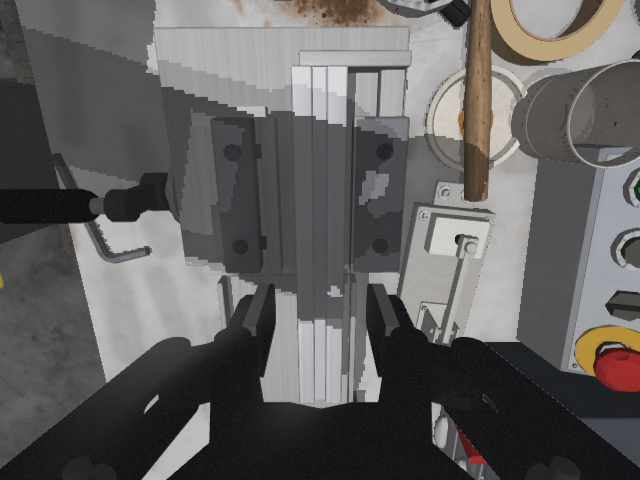

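Call:
step_arm(commands="0.6 0 -2 -1 0 0 -0.12; 0.6 1 -5 -1 0 0 -0.24; 0.6 2 -8 -1 0 0 -0.36; 0.6 3 -11 -0.5 0 0 -0.48; 0.6 3.2 -14 -0.5 0 0 -0.6; 0.6 3.2 -17 -0.5 0 0 -0.72; 0.6 3.2 -17.5 -0.5 0 0 -0.84; 0.6 3.2 -17.5 -0.5 0 0 -0.96; 0.6 3.2 -17.5 -0.5 0 0 -1.08; 0.6 3.2 -17.5 -0.5 0 0 -1.2; 0.6 3.2 -17.5 -0.5 0 0 -1.32; 0.6 3.2 -17.5 -0.5 0 0 -1.44; 0.6 3.2 -17.5 -0.5 0 0 -1.571; 0.6 3.2 -17.5 -0.5 0 0 -1.571; 0.6 3.2 -17.5 -0.5 0 0 -1.571")

```text
time_s: 29.37
eef_pos: [415.9, 7.6, 200.1]
ee_rot: [-0.0, 0.002, 1.0, 0.0]
force: [0.4, 0.1, 0.6]
grip_width: 0.596
grip_force: 0.0
```

```bash
python3 - <<'E'
from h import *
save("wrist","w8.png")
print([(round(r["score"],2),(onz("wrist",r["xy"],125)[:2]-[595.4,8.5]).round(1)) for r in spot_point("wrist","crank_grip")])
goto((416,7.5,123),np.pi/2)
E
```

```text
[(0.89, array([-166.7,    1.5]))]
shift cm [-0.01 -0.01  7.72] turn [ 0.    -0.    -0.003] | pos [416.    7.6 200.2] j [-0.27  0.12  1.87 -0.    1.15 -1.83]
```

Call:
step_arm(commands="0.6 0 0 3 0 0 0; 0.6 0 0 6 0 0 0; 0.6 0 0 7.7 0 0 0; 0.6 0 0 7.7 0 0 0; 0.6 0 0 7.7 0 0 0; 0.1 0 0 7.7 0 0 0; 0.1 0 0 7.7 0 0 0; 0.1 0 0 7.7 0 0 0; 0.1 0 0 7.7 0 0 0; 0.1 0 0 7.7 0 0 0; 0.1 0 0 7.7 0 0 0; 0.1 0 0 7.7 0 0 0", newtons=45)

```text
time_s: 30.47
eef_pos: [416.5, 7.5, 124.3]
ee_rot: [0.001, -0.0, 1.0, -0.0]
force: [-1.8, -0.3, 7.2]
grip_width: 0.226
grip_force: 43.9
```

```bash
python3 crank.py 12.566 6.283 18; python3 crank.py 0 -2.1 7
```

```text
[416.5   7.5 124.3] [-1.8 -0.3  7.2] 0.226 est angle -0.022
0.1 0 -1.54 0.27 0 0 0; 0.1 0 -2.89 1.05 0 0 0; 0.1 0 -3.90 2.25 0 0 0; 0.1 0 -4.43 3.72 0 0 0; 0.1 0 -4.43 5.28 0 0 0; 0.1 0 -3.89 6.75 0 0 0; 0.1 0 -2.89 7.95 0 0 0; 0.1 0 -1.54 8.73 0 0 0; 0.1 0 0.00 9.00 0 0 0; 0.1 0 1.54 8.73 0 0 0; 0.1 0 2.90 7.95 0 0 0; 0.1 0 3.90 6.75 0 0 0; 0.1 0 4.43 5.28 0 0 0; 0.1 0 4.43 3.72 0 0 0; 0.1 0 3.90 2.25 0 0 0; 0.1 0 2.89 1.05 0 0 0; 0.1 0 1.54 0.27 0 0 0; 0.1 0 0.00 -0.00 0 0 0; 
[416.5   7.5 124.3] [-1.8 -0.3  7.2] 0.226 est angle -0.022
0.1 0 -1.33 0.20 0 0 0; 0.1 0 -2.54 0.79 0 0 0; 0.1 0 -3.52 1.70 0 0 0; 0.1 0 -4.19 2.87 0 0 0; 0.1 0 -4.49 4.18 0 0 0; 0.1 0 -4.38 5.52 0 0 0; 0.1 0 -3.88 6.77 0 0 0;
```

Call:
step_arm(commands="0.1 0 -1.54 0.27 0 0 0; 0.1 0 -2.89 1.05 0 0 0; 0.1 0 -3.90 2.25 0 0 0; 0.1 0 -4.43 3.72 0 0 0; 0.1 0 -4.43 5.28 0 0 0; 0.1 0 -3.89 6.75 0 0 0; 0.1 0 -2.89 7.95 0 0 0; 0.1 0 -1.54 8.73 0 0 0; 0.1 0 0 9 0 0 0; 0.1 0 1.54 8.73 0 0 0; 0.1 0 2.90 7.95 0 0 0; 0.1 0 3.90 6.75 0 0 0; 0.1 0 4.43 5.28 0 0 0; 0.1 0 4.43 3.72 0 0 0; 0.1 0 3.90 2.25 0 0 0; 0.1 0 2.89 1.05 0 0 0; 0.1 0 1.54 0.27 0 0 0; 0.1 0 0 0 0 0 0; 0.1 0 0 0 0 0 0")

```text
time_s: 32.05
eef_pos: [416.5, 6.0, 124.3]
ee_rot: [0.001, 0.001, 1.0, -0.0]
force: [-1.9, -2.0, 5.6]
grip_width: 0.232
grip_force: 45.8
```

Call:
step_arm(commands="0.1 0 -1.54 0.27 0 0 0; 0.1 0 -2.89 1.05 0 0 0; 0.1 0 -3.90 2.25 0 0 0; 0.1 0 -4.43 3.72 0 0 0; 0.1 0 -4.43 5.28 0 0 0; 0.1 0 -3.89 6.75 0 0 0; 0.1 0 -2.89 7.95 0 0 0; 0.1 0 -1.54 8.73 0 0 0; 0.1 0 0 9 0 0 0; 0.1 0 1.54 8.73 0 0 0; 0.1 0 2.90 7.95 0 0 0; 0.1 0 3.90 6.75 0 0 0; 0.1 0 4.43 5.28 0 0 0; 0.1 0 4.43 3.72 0 0 0; 0.1 0 3.90 2.25 0 0 0; 0.1 0 2.89 1.05 0 0 0; 0.1 0 1.54 0.27 0 0 0; 0.1 0 0 0 0 0 0; 0.1 0 0 0 0 0 0")

```text
time_s: 33.63
eef_pos: [416.4, 6.5, 124.1]
ee_rot: [0.001, 0.001, 1.0, -0.0]
force: [-2.2, -2.0, 9.3]
grip_width: 0.229
grip_force: 46.4
```

```bash
python3 - <<'E'
from h import *
s=sense();print(s["eef_pos"],s["force"],s["grip_width"])
save("top","t9.png")
for l in("bar","jaw","stub"): print(l,[(round(r["score"],2),(onz("top",r["xy"],115 if l!="jaw" else 100)[:2]-[595.4,8.5]).round(1)) for r in spot_point("top",l)[:2]])
E
```

```text
[416.43757064   6.53519526 124.12922654] [-2.19837267 -1.96051579  9.27664378] 0.2290887575927069
bar [(0.73, array([ -2.3, -36.6]))]
jaw [(0.67, array([-11.4,   5. ]))]
stub [(0.56, array([ -11.8, -258.7]))]
```

Call:
step_arm(commands="0.1 0 -1.33 0.20 0 0 0; 0.1 0 -2.54 0.79 0 0 0; 0.1 0 -3.52 1.70 0 0 0; 0.1 0 -4.19 2.87 0 0 0; 0.1 0 -4.49 4.18 0 0 0; 0.1 0 -4.38 5.52 0 0 0; 0.1 0 -3.88 6.77 0 0 0; 0.1 0 -3.88 6.77 0 0 0; 0.1 0 -3.88 6.77 0 0 0")

```text
time_s: 34.58
eef_pos: [416.9, -30.0, 55.2]
ee_rot: [0.001, 0.0, 1.0, 0.0]
force: [4.6, 3.3, 1.0]
grip_width: 0.227
grip_force: 45.7
```

Call:
step_arm(commands="0.5 0 0 0 0 0 0; 0.5 0 0 0 0 0 0; 0.5 0 0 0 0 0 0; 0.5 0 0 0 0 0 0; 0.5 0 0 -3 0 0 0; 0.5 0 0 -6 0 0 0; 0.5 0 0 -10 0 0 0; 0.5 0 0 -14 0 0 0; 0.5 0 0 -16 0 0 0; 0.5 0 0 -16 0 0 0; 0.5 0 0 -16 0 0 0")

```text
time_s: 35.5
eef_pos: [416.2, -31.3, 216.1]
ee_rot: [0.001, 0.0, 1.0, -0.0]
force: [0.1, -0.6, -0.3]
grip_width: 0.5
grip_force: 0.0
```

```bash
python3 - <<'E'
from h import *
np.set_printoptions(precision=1,suppress=True)
save("top","t10.png"); save("side","s10.png"); save("wrist","w10.png")
O=np.array([595.4,8.5])
for l,z in(("bar",115),("jaw",100),("stub",65),("offcut_1",20),("crank_grip",57)): print("top",l,[(round(r["score"],2),onz("top",r["xy"],z)[:2]-O) for r in spot_point("top",l)[:4]])
print([(round(r["score"],2),onz("wrist",r["xy"],57)[:2]-O) for r in spot_point("wrist","crank_grip")[:2]])
for r in trace("top","bar")[:1]:
    h=cv2.convexHull(np.argwhere(r["mask"])[:,::-1].astype(np.float32))[:,0]; W=np.array([onz("top",p,130)[:2]-O for p in h],np.float32); print(r["score"],cv2.minAreaRect(W),W.min(0),W.max(0))
def tri(a,b):
    A=np.zeros((3,3));B=np.zeros(3)
    for e,d in (a,b):
        d=d/np.linalg.norm(d);M=np.eye(3)-np.outer(d,d);A+=M;B+=M@e
    return np.linalg.solve(A,B)
for l in("stub",):
    a,b=spot_point("top",l),spot_point("side",l); print(l,[r["score"] for r in b]); 
    if a and b: print(tri(ray("top",a[0]["xy"]),ray("side",b[0]["xy"]))-[*O,0])
print(spot_point("side","offcut_1"))
E
```

```text
top bar [(0.84, array([  3.6, -41. ]))]
top jaw [(0.7, array([-10.1,   4.6]))]
top stub [(0.61, array([  -7.1, -273.1]))]
top offcut_1 [(0.95, array([  -6.1, -363.8])), (0.74, array([ -32.8, -326.3])), (0.56, array([ -63.1, -361.1])), (0.28, array([9.6, 8.8]))]
top crank_grip [(0.65, array([-169.5,  -37.4]))]
[(0.69, array([-164.8,  -36.6]))]
0.78 ((-0.9521150588989258, -33.65931701660156), (31.418018341064453, 217.921875), 0.8014045357704163) [ -16.4 -142.6] [16.2 75.5]
stub [0.75]
[  -7.3 -273.3   63.9]
[{'xy': [381.7, 313.4], 'score': 0.82}, {'xy': [379.7, 338.0], 'score': 0.67}, {'xy': [402.8, 331.9], 'score': 0.55}, {'xy': [340.4, 229.7], 'score': 0.43}]
```

```bash
python3 -c "
from rig import *
print(finish_job())"
```

```text
the job is handed in; nothing more can be done
None
```

The job is handed in, but no verdict came back, so what follows rests on my last measurements: the stub and all three offcuts that were present lie in the tote, and the new bar is clamped against the end stop. The stub is not flat. It leans on the chute with its centre about 64 mm high, inside the 85 mm limit. The jaw's force on the bar was not measured; the crank stands at about -2.1 rad, inside the stated clamping range. I viewed 15 pictures, one over the limit of 14.

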